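Pack a tray of rings in the gasketed transit box and hold its cover down

ROBOT

A 6-joint arm with a two-finger parallel gripper is mounted at the origin on a cart in front of the work surface, level with it; the furniture and walls round the work are solid. World frame = base frame: x ahead of the robot, y to its left, z up, the work surface at z = 0. Lengths are in mm, angles in rad, forces in N, time in s.
With the tool pointing down it reaches from about 325 to 775 mm from the base axis. Payload 9.3 kg.
Tool frame: the origin (TCP) lies midway between the tips of the shut fingers; the grasp point (between the pads) lies 19 mm behind it (ctrl.tcp_to_grasp is the distance from the TCP to the grasp point, in mm); z points along the fingers, y is the line along which they close (so a half turn about z gives the same grasp; the last joint's range is limited). The gripper opens to 85 mm and grips with 20 to 120 N. Pads are 22 mm wide; open, the fingers measure 114 mm over their backs; the gripper's body (76 mm by 85 mm) begins 54 mm behind the grasp point. The pads swing forward as they close: fully open they stand 13 mm farther back than shut.
Start: joints at [0.986, 0.259, 0.021, 1.334, 0, 1.418], TCP at [230.179, 499.514, 231.279] pointing down, gripper open.
Joint ranges: [-3.04, 3.04], [-0.91, 1.82], [-1.04, 1.36], [-1.92, 1.95], [-1.52, 1.45], [-3.14, 3.14]. Speed limits (rad/s): [2.22, 2.22, 2.79, 3.14, 3.14, 3.14].

INTERFACE

Orientations are given as a unit quaternion [w, x, y, z].
In Python, from workcell import ctrl, viewer, order gives the robot as it stands. The module is installed in compiled form; this text tells all that it offers.
- The arm moves only by the tool apply_moves, never from a script. Its arguments are lists of equal length, an entry for each row: "linear": the shift along the tool's x, y, z each as a share of 40 mm, from -1 to 1, a list of three; "rot": the turn, a rotation vector about the tool's x, y, z each as a share of 0.1 rad, from -1 to 1, a list of three; "hand": the closure, from 0 (fully open) to 1 (shut). In form: {"linear": [[dx, dy, dz], ...], "rot": [[wx, wy, wz], ...], "hand": [hand, ...]}. A call has 1 to 8 rows; each row shifts and turns the commanded pose from where the row before left it, along the tool's axes as they then stand; what a row does not reach is not made up. A row lasts 1/12 s, in which the tool goes at most 41.7 mm and 7.16 degrees, less where a joint would pass 70% of its speed; a pose out of reach is approached as far as the arm can. A call with a number of a shift or a turn outside -1 to 1 is refused whole. A call with a gripper value outside its range is refused whole. The fingers move at their own pace and stop on an object; "squeeze" is the grip in N (left out, the last holds). Time passes only in rows, so rows that do not move let the fingers close. It gives the time, the measured TCP pose, the force, the opening and the grip force at its end, in the units of the state.
- ctrl.get_state(): the state, without advancing time (a new reading comes with each control period).
- viewer.capture(name): name is "scene" or "top"; returns the picture (420x560x3 uint8, red, green, blue); there is no depth.
- viewer.calibration(name): a dict with "fx", "fy", "cx", "cy" (pixels), "R" (3x3) and "t" (3): a world point X has camera coordinates R X + t. Camera axes: x right, y down, z forward; pixel columns grow to the right and rows downward; lengths in mm; the calibration is good to about 2 mm. A picture is of the moment at which its call begins. calibration takes no time and is no camera call.
- order.sign_off(): hands the job in; it is judged then, once.
The state is a dict: "time": time; "joint_pos": joint angles; "dq": joint speeds; "tau": joint torques, N m; "tool_pos": TCP position; "tool_rot": TCP orientation; "wrist_force": force on the tool from outside, world axes, zero at the start; "ft_torque": the same for the moment, N m; "grip_width": opening from 0.0 (shut) to 1.0 (fully open); "grip_force": force on a finger pad.
Only numpy, scipy, OpenCV 4.12 (cv2) and the standard library are available. Lean on these libraries where they do the work, as an engineer would, in place of code of your own. Each camera call takes 0.05 s, during which the arm holds its last target. There are 200 camera calls.

TASK

Pack this work for the assay office: carry the little wooden tray with its two rings and small bar level into the open grey box and stand it flat on the box's floor, all three still in it, and turn the quarter-turn button on the box's flange to its open stop, so that it lies in line with the slot in the cover. Then lay the cover on the box with its slot over the button and its round hole over the dowel, press it down with a moderate push against the springy rubber seal until it is fully home on the metal flange, and finish while holding it pressed there: do not let go, because the button only clears the cover while the seal is squeezed and I am about to lock it and wire it shut. Leave the tools and other things lying around where they are.

Things in the scene. Friction and masses are not known exactly. Their poses are not given: they have to be found in the camera images.
- box_rim (a point): Transit box: open grey steel box, fixed to the bench. Point: centre of its opening at the flange face, 46 mm above the bench; z up, x along the box's long side from the button end (-x) to the dowel end (+x). Opening 108 (x) by 112 (y), straight walls down to the floor; flange outline 172 by 132.
- box_floor (a point): Centre of the box's flat inner floor, 39 mm below the flange face (7 above the bench); axes as box_rim.
- seal_top (a point): Middle of the front run of the black rubber seal, 6 mm wide, that runs round the opening and stands 3.5 mm proud of the flange. It moves down in one piece and springs back: about 4 N to begin to press it, about 14 N when level with the flange.
- dowel_tip (a point): Tip of the steel dowel on the flange at box x = +70 mm, y = 0: 8 mm across, 15 high over the flange, its upper 5 tapered to 4.4 across.
- button_grip (a point): On the upright axis of the turn-button (box x = -70 mm, y = 0), 13 mm above the flange face; y along its flat upright steel wing, x across; turns with it. Wing 9 thick and 34 long from 5 to 16 above the flange, then 8 thick and 26 long up to 21; below it a round stud 8 across. Grip its flat sides from above with the finger ends and twist.
- turn_button (a joint): Angle of the turn-button, rad, 0 to 1.57, stops at both ends, positive anticlockwise from above. 0 = open: wing along the box's y, in line with the cover's slot; 1.57 = locked: wing along the box's x. Light friction (0.04 N m) keeps it where it is left. The cover passes over the wing only below about 0.16.
- cover: Loose cover: aluminium plate 172 (x) by 132 (y) by 4 mm, about 0.3 kg, lying right way up on the bench. Origin: centre of its underside; z up, x from the slot end to the hole end. Slot at x = -70, 14 (x) by 40 (y); round hole 12 across at x = +70. It is home when its origin is at box_rim with the same axes.
- cover_grip (a point): Middle of the bar of the cover's black bow handle, 32 mm above the cover's underside, over its centre; axes as cover. The bar runs along x, 12 wide (y), 10 high, its top 37 above the underside; between its posts 66 are free along x, and 23 between bar and plate.
- ring_tray: Light wooden open tray 88 (x) by 50 (y) by 24 mm high, walls and floor 3 thick, about 0.13 kg with its contents. Origin: centre of its underside, z up. Can be gripped outside across y. It may stand either way round in the box.
- small_bar: Small brass-coloured bar 8x24x6 mm, lying in the tray; origin at the centre of its underside.
- band_ring: Gold band ring, 23 across, 4 high, lying in the tray; origin at the centre of its underside.
- disc_ring: Copper ring with a round disc, 24x21x17, lying in the tray; origin at the centre of its underside.
- stone_carton_b: Bystander: another small white carton 27x27x40, standing. Origin at the centre of its underside.
- stone_carton: Bystander: small white carton 27x27x40, standing. Origin at the centre of its underside.
- vial: Bystander: little frosted vial, 18 across, 28 high, standing. Origin at the centre of its underside.
Not all that is in view belongs to the job. Several things look just like the ring_tray: the one meant starts farthest to the robot's left.

How it is judged:
By the outcome, as a careful person would: the job done as asked, in the order asked, and still so for the second after the job is handed in, while the arm keeps its last pose, push and grip.
It also fails if it takes over 70 s, if anything falls off the work surface, if the arm or the gripper's body presses on something with over 40 N, if the wrist force passes 120 N, or if a joint passes its speed limit or range.

## Working session

There is one attempt and no reset: what is moved stays moved. The work goes in short steps, Python scripts to look and compute and a tool call to move; the robot and the scene stay as the last step left them, time stands still between calls to the robot, and variables do not carry over. Pictures are saved under pics/ and viewed, at most 10 in all, crops included, and the job is handed in when it is done.

Besides the shell and the picture viewer there is one more tool, called after "Request:" by a JSON object that holds its "fn" and its "kwargs". apply_moves: Moves the arm, as the interface text tells. Its arguments: {"type":"object","properties":{"linear":{"type":"array"},"rot":{"type":"array"},"hand":{"type":"array"},"squeeze":{"type":"number"}},"required":["linear","rot","hand"]}

```bash
mkdir -p pics; ls
python3 - <<'E'
from workcell import ctrl, viewer
import cv2, numpy as np
print(ctrl.get_state(), ctrl.tcp_to_grasp)
for n in("scene","top"):
    im=viewer.capture(n); cv2.imwrite(f"pics/{n}0.png",cv2.cvtColor(im,cv2.COLOR_RGB2BGR))
    c=viewer.calibration(n); print(n,{k:np.round(v,3).tolist() for k,v in c.items()})
E
```

```text
pics
{'time': 0.0, 'joint_pos': array([9.86396945e-01, 2.59201763e-01, 2.07499113e-02, 1.33370205e+00,
       3.93031207e-06, 1.41818584e+00]), 'dq': array([-0.0002239 , -0.00056974,  0.00199181, -0.00189777, -0.00099979,
        0.00012914]), 'tau': array([ 4.70418163e-03, -5.55637622e+01,  3.44532430e+01,  1.35666446e-02,
       -4.23864310e-05,  1.06582851e-05]), 'tool_pos': array([230.02199442, 499.27543707, 230.65630681]), 'tool_rot': array([-2.46347364e-04,  2.14221147e-01,  9.76784950e-01, -6.32511898e-04]), 'wrist_force': array([ 1.2021536 ,  0.28518671, -0.12925284]), 'ft_torque': array([0.0095589 , 0.00695929, 0.0466848 ]), 'grip_force': 0.0, 'grip_width': 1.0020133291930853} 18.700000000000003
scene {'fx': 524.967, 'fy': 524.967, 'cx': 275.943, 'cy': 206.25, 'R': [[0.761, -0.648, -0.009], [-0.442, -0.508, -0.739], [0.475, 0.567, -0.673]], 't': [-464.753, 286.834, 1187.078]}
top {'fx': 393.495, 'fy': 393.495, 'cx': 285.143, 'cy': 213.8, 'R': [[-0.008, -1.0, 0.007], [-0.984, 0.007, -0.18], [0.18, -0.009, -0.984]], 't': [-39.292, 582.373, 1012.494]}
```

View pics/scene0.png

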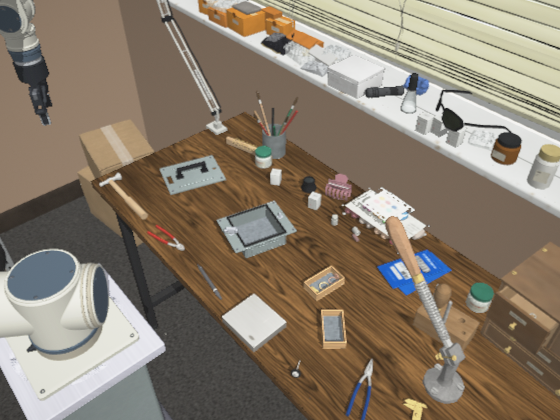

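View pics/top0.png

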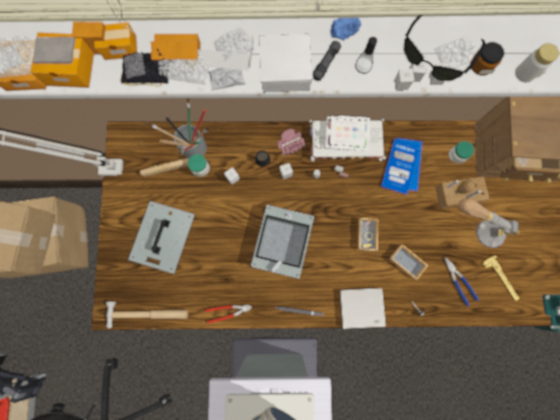

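Run:
```python
import cv2, numpy as np
t=cv2.imread("pics/top0.png"); s=cv2.imread("pics/scene0.png")
def z(im,x,y,w,h): return cv2.resize(im[y:y+h,x:x+w],(400,300),interpolation=cv2.INTER_CUBIC)
a=np.vstack([np.hstack([z(t,233,196,100,75),z(s,207,190,100,75)]),np.hstack([z(t,335,210,100,75),z(s,290,255,100,75)])])
cv2.imwrite("pics/c1.png",a)
b=np.vstack([np.hstack([z(t,112,200,100,75),z(s,145,140,100,75)]),np.hstack([z(t,233,221,80,60),z(s,207,210,80,60)])])
cv2.imwrite("pics/c2.png",b)
```

```text
(no output)
```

View pics/c1.png

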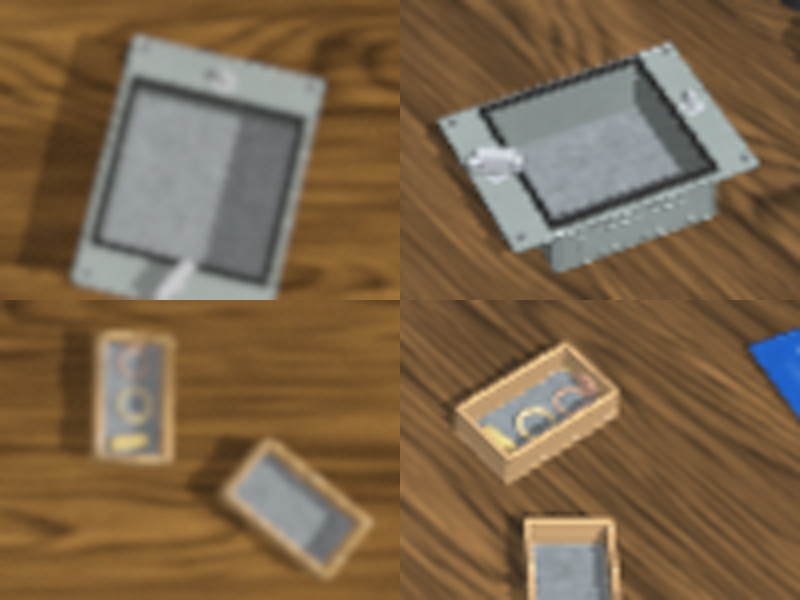

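View pics/c2.png

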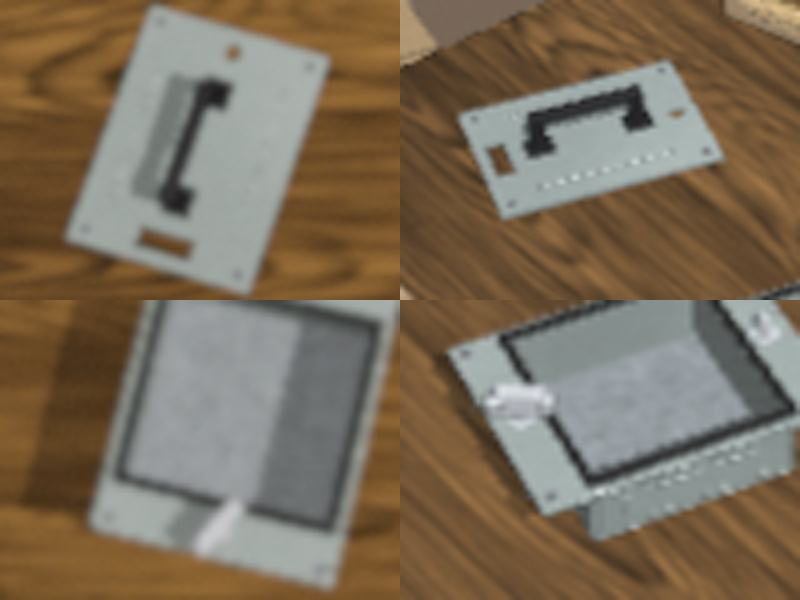

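```bash
cat > h.py <<'E'
from workcell import ctrl, viewer
import cv2, numpy as np
from scipy.optimize import least_squares
from scipy.spatial.transform import Rotation as Ro
CAL={n:viewer.calibration(n) for n in("scene","top")}
def proj(n,X):
    c=CAL[n]; p=np.asarray(X)@np.array(c["R"]).T+np.array(c["t"])
    return np.c_[c["fx"]*p[:,0]/p[:,2]+c["cx"],c["fy"]*p[:,1]/p[:,2]+c["cy"]]
def unz(x0,y0,s,pts): return np.array([x0,y0])+(np.array(pts,float)+.5)/s-.5
def place(p,L):
    c,s=np.cos(p[2]),np.sin(p[2]); L=np.asarray(L,float)
    return np.c_[p[0]+c*L[:,0]-s*L[:,1],p[1]+s*L[:,0]+c*L[:,1],L[:,2]]
def fit(obs,p0=(450,0,0)):  # obs: list (cam, local pts with world z, pixels)
    f=lambda p:np.concatenate([(proj(n,place(p,L))-u).ravel() for n,L,u in obs])
    r=least_squares(f,p0,x_scale=[10,10,.1],loss="soft_l1")
    return r.x,[np.round(proj(n,place(r.x,L))-u,1).tolist() for n,L,u in obs]
def rect(a,b,z): return [(a,b,z),(a,-b,z),(-a,-b,z),(-a,b,z)]
def cap(name,f):
    im=cv2.cvtColor(viewer.capture(name),cv2.COLOR_RGB2BGR); cv2.imwrite(f"pics/{f}.png",im); return im
def pose():
    s=ctrl.get_state(); q=s["tool_rot"]; R=Ro.from_quat([q[1],q[2],q[3],q[0]]); return s,R
def shift(target,dz_yaw=None):
    """world target -> shift shares in tool axes from measured pose; yaw target of the tool y axis (mod pi)"""
    s,R=pose(); M=R.as_matrix()
    print("pos",s["tool_pos"].round(1),"yaw_y %.4f"%np.arctan2(M[1,1],M[0,1]),"tilt",M[:2,2].round(4),"grip",round(s["grip_width"],3),"F",s["wrist_force"].round(1),"t",round(s["time"],2))
    d=0
    if dz_yaw is not None:
        d=dz_yaw-np.arctan2(M[1,1],M[0,1]); d=(d+np.pi/2)%np.pi-np.pi/2
        print("tool-z turn shares",round(-d/.1,3))
    # level correction as small rot about tool x,y
    M2=Ro.from_rotvec([0,0,d]).as_matrix()@M
    print("shift shares, now:",(M.T@(np.array(target)-s["tool_pos"])/40).round(3),"after turn:",(M2.T@(np.array(target)-s["tool_pos"])/40).round(3), "level rot", (np.cross(M[:,2],[0,0,-1])@M/.1).round(3))
E
cat > fit0.py <<'E'
from h import *
B=rect(86,66,46)
box,rb=fit([("top",B,np.r_[unz(233,196,4,[(132,36),(326,78)]),unz(233,221,5,[(335,290),(90,227)])]),
 ("scene",B,unz(207,190,4,[(270,43),(360,160),(117,250),(39,121)]))])
C=rect(86,66,4)
cov,rc=fit([("top",C,unz(112,200,4,[(150,4),(330,58),(248,293),(64,240)])),
 ("scene",C,unz(145,140,4,[(270,60),(324,158),(103,219),(58,114)]))])
T=rect(44,25,24)
tr,rt=fit([("top",T,unz(335,210,4,[(97,30),(174,32),(172,163),(95,160)])),
 ("scene",np.array(T)[[0,1,3]],unz(290,255,4,[(166,42),(218,91),(55,112)])),
 ("scene",[(44,-25,0),(-44,-25,0)],unz(290,255,4,[(218,114),(107,183)]))],(450,-150,0))
for a,b in((box,rb),(cov,rc),(tr,rt)): print(a.round(3),b)
E
python3 fit0.py
```

```text
[ 5.09639e+02 -3.77180e+01 -2.41000e-01] [[[1.3, 0.1], [-0.2, 0.6], [0.2, -0.6], [0.9, 0.4]], [[-0.1, -1.1], [0.0, -0.3], [-0.2, -0.5], [-0.4, -0.9]]]
[ 5.28893e+02  3.01397e+02 -2.96000e-01] [[[1.0, 0.5], [0.0, -0.0], [0.3, 0.2], [1.1, -0.3]], [[-0.4, -0.7], [-0.1, -1.3], [-0.4, -1.4], [-0.3, -0.6]]]
[ 5.29152e+02 -2.74702e+02 -6.30000e-02] [[[1.3, 0.6], [-0.0, 1.1], [0.1, -0.0], [1.1, -0.3]], [[-0.2, -0.9], [0.5, -0.8], [-0.1, -1.7]], [[-0.3, -0.1], [-0.1, 0.1]]]
```

```bash
python3 -c "
from h import *
shift([529.2,-274.7,110],-0.063+np.pi/2)"
```

```text
pos [230.  499.3 230.7] yaw_y 1.1390 tilt [-0.0007 -0.001 ] grip 1.003 F [ 0.5 -0.4 -0.2] t 0.1
tool-z turn shares -3.688
shift shares, now: [-14.891 -14.44    3.033] after turn: [ -8.683 -18.837   3.039] level rot [-0.012 -0.002  0.   ]
```

Request:
{"fn": "apply_moves", "kwargs": {"linear": [[0, 0, 0.4], [0, 0, 0.4], [0, 0, 0.4], [0, 0, 0.4], [-0.395, -0.856, 0], [-0.395, -0.856, 0], [-0.395, -0.856, 0], [-0.395, -0.856, 0]], "rot": [[0, 0, -0.922], [0, 0, -0.922], [0, 0, -0.922], [0, 0, -0.922], [0, 0, 0], [0, 0, 0], [0, 0, 0], [0, 0, 0]], "hand": [0, 0, 0, 0, 0, 0, 0, 0]}}

```text
time: 0.77
tool_pos: [284.5, 357.3, 166.7]
tool_rot: [-0.0, 0.031, 1.0, -0.0]
wrist_force: [0.8, 1.3, -0.0]
grip_width: 1.001
grip_force: 0.0
```

Request:
{"fn": "apply_moves", "kwargs": {"linear": [[-0.395, -0.856, 0], [-0.395, -0.856, 0], [-0.395, -0.856, 0], [-0.395, -0.856, 0], [-0.395, -0.856, 0], [-0.395, -0.856, 0], [-0.395, -0.856, 0], [-0.395, -0.856, 0]], "rot": [[0, 0, 0], [0, 0, 0], [0, 0, 0], [0, 0, 0], [0, 0, 0], [0, 0, 0], [0, 0, 0], [0, 0, 0]], "hand": [0, 0, 0, 0, 0, 0, 0, 0]}}

```text
time: 1.43
tool_pos: [393.6, 75.7, 167.3]
tool_rot: [0.0, 0.031, 1.0, 0.0]
wrist_force: [0.2, 0.9, -0.1]
grip_width: 0.997
grip_force: 0.0
```

Request:
{"fn": "apply_moves", "kwargs": {"linear": [[-0.395, -0.856, 0], [-0.395, -0.856, 0], [-0.395, -0.856, 0], [-0.395, -0.856, 0], [-0.395, -0.856, 0.15], [-0.395, -0.856, 0.25], [-0.395, -0.856, 0.35], [-0.395, -0.856, 0.35]], "rot": [[0, 0, 0], [0, 0, 0], [0, 0, 0], [0, 0, 0], [0, 0, 0], [0, 0, 0], [0, 0, 0], [0, 0, 0]], "hand": [0, 0, 0, 0, 0, 0, 0, 0]}}

```text
time: 2.1
tool_pos: [502.7, -205.9, 122.6]
tool_rot: [0.0, 0.032, 0.999, -0.0]
wrist_force: [1.3, 0.3, 0.8]
grip_width: 1.004
grip_force: 0.0
```

```bash
python3 -c "
from h import *
shift([529.2,-274.7,60],-0.063+np.pi/2)"
```

```text
pos [ 502.7 -205.9  122.6] yaw_y 1.5074 tilt [ 0.0003 -0.0001] grip 1.004 F [1.3 0.3 0.8] t 2.1
tool-z turn shares -0.004
shift shares, now: [-0.769 -1.676  1.567] after turn: [-0.768 -1.676  1.567] level rot [-0.001  0.003  0.   ]
```

Request:
{"fn": "apply_moves", "kwargs": {"linear": [[-0.384, -0.838, 0.1], [-0.384, -0.838, 0.4], [0, 0, 0.7], [0, 0, 0.7], [0, 0, 0.5], [0, 0, 0.3], [0, 0, 0.2], [0, 0, 0]], "rot": [[0, 0, 0], [0, 0, 0], [0, 0, 0], [0, 0, 0], [0, 0, 0], [0, 0, 0], [0, 0, 0], [0, 0, 0]], "hand": [0, 0, 0, 0, 0, 0, 0, 0]}}

```text
time: 2.77
tool_pos: [528.0, -272.1, 5.4]
tool_rot: [-0.001, 0.031, 1.0, 0.001]
wrist_force: [-0.8, 0.8, -0.4]
grip_width: 0.998
grip_force: 0.0
```

Run:
```python
from h import *
shift([529.2,-274.7,1],-0.063+np.pi/2)
s=cap("scene","scene1");t=cap("top","top1")
z=lambda im,x,y,w,h:cv2.resize(im[y:y+h,x:x+w],(400,300),interpolation=cv2.INTER_CUBIC)
cv2.imwrite("pics/c3.png",np.hstack([z(t,335,200,100,75),z(s,280,235,100,75)]))
```

```text
pos [ 528.  -272.1    5.4] yaw_y 1.5078 tilt [-0.0026  0.0019] grip 0.998 F [-0.8  0.8 -0.4] t 2.77
tool-z turn shares -0.0
shift shares, now: [-0.035 -0.064  0.111] after turn: [-0.035 -0.064  0.111] level rot [ 0.017 -0.027  0.   ]
```

View pics/c3.png

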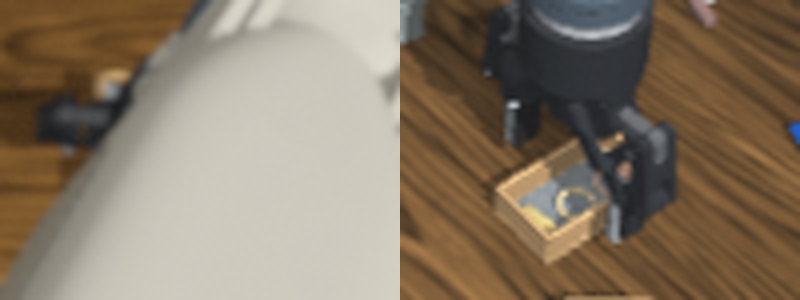

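Request:
{"fn": "apply_moves", "kwargs": {"linear": [[-0.035, -0.064, 0.1], [0, 0, 0], [0, 0, 0], [0, 0, 0], [0, 0, 0], [0, 0, 0], [0, 0, 0], [0, 0, 0]], "rot": [[0.01, -0.02, 0], [0, 0, 0], [0, 0, 0], [0, 0, 0], [0, 0, 0], [0, 0, 0], [0, 0, 0], [0, 0, 0]], "hand": [0, 0, 0.6, 0.6, 0.6, 0.6, 0.6, 0.6], "squeeze": 35}}

```text
time: 3.53
tool_pos: [530.3, -275.4, 3.8]
tool_rot: [0.001, 0.031, 1.0, -0.001]
wrist_force: [-2.3, 1.3, 7.0]
grip_width: 0.573
grip_force: 37.1
```

```bash
python3 -c "
from h import *
shift([529.2,-274.7,80],-0.241+np.pi/2)"
```

```text
pos [ 530.3 -275.4    3.8] yaw_y 1.5079 tilt [ 0.0026 -0.0015] grip 0.573 F [-2.3  1.3  7. ] t 3.53
tool-z turn shares 1.781
shift shares, now: [ 0.023  0.012 -1.904] after turn: [ 0.025  0.007 -1.904] level rot [-0.013  0.026  0.   ]
```

Request:
{"fn": "apply_moves", "kwargs": {"linear": [[0, 0, -0.1], [0, 0, -0.2], [0, 0, -0.3], [0, 0, -0.5], [0, 0, -0.5], [0, 0, -0.3], [0, 0, -0.1], [0, 0, 0]], "rot": [[0, 0, 0], [0, 0, 0], [0, 0, 0], [0, 0, 0.3], [0, 0, 0.5], [0, 0, 0.5], [0, 0, 0.4], [0, 0, 0.08]], "hand": [0.6, 0.6, 0.6, 0.6, 0.6, 0.6, 0.6, 0.6]}}

```text
time: 4.2
tool_pos: [530.5, -275.6, 85.2]
tool_rot: [0.002, 0.121, 0.993, -0.001]
wrist_force: [-0.6, 0.0, -1.1]
grip_width: 0.575
grip_force: 36.6
```

Run:
```python
from h import *
shift([509.6,-37.7,88],-0.241+np.pi/2)
s=cap("scene","scene2")
cv2.imwrite("pics/c4.png",cv2.resize(s[185:285,265:395],(780,600),interpolation=cv2.INTER_CUBIC))
```

```text
pos [ 530.5 -275.6   85.2] yaw_y 1.3279 tilt [ 0.0041 -0.0027] grip 0.575 F [-0.6  0.  -1.1] t 4.2
tool-z turn shares -0.019
shift shares, now: [ 1.938  5.647 -0.088] after turn: [ 1.927  5.651 -0.088] level rot [-0.016  0.046  0.   ]
```

View pics/c4.png

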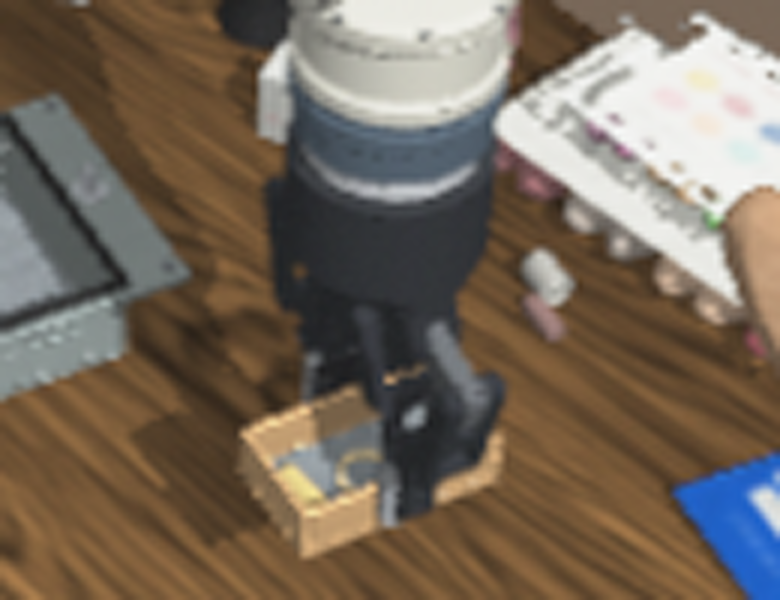

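Request:
{"fn": "apply_moves", "kwargs": {"linear": [[0.116, 0.339, -0.05], [0.193, 0.565, -0.1], [0.27, 0.791, 0], [0.27, 0.791, 0], [0.27, 0.791, 0], [0.27, 0.791, 0], [0.231, 0.678, 0], [0.154, 0.452, 0]], "rot": [[-0.016, 0.046, 0], [0, 0, -0.019], [0, 0, 0], [0, 0, 0], [0, 0, 0], [0, 0, 0], [0, 0, 0], [0, 0, 0]], "hand": [0.6, 0.6, 0.6, 0.6, 0.6, 0.6, 0.6, 0.6]}}

```text
time: 4.92
tool_pos: [508.8, -53.1, 89.2]
tool_rot: [-0.002, 0.118, 0.993, 0.001]
wrist_force: [0.3, -0.2, -1.2]
grip_width: 0.573
grip_force: 36.6
```

Request:
{"fn": "apply_moves", "kwargs": {"linear": [[0.096, 0.283, 0], [0.058, 0.17, 0], [0, 0, 0], [0, 0, 0]], "rot": [[0, 0, 0], [0, 0, 0], [0, 0, 0], [0, 0, 0]], "hand": [0.6, 0.6, 0.6, 0.6]}}

```text
time: 5.25
tool_pos: [508.8, -37.6, 89.5]
tool_rot: [-0.001, 0.119, 0.993, 0.0]
wrist_force: [0.3, -0.1, -1.7]
grip_width: 0.58
grip_force: 36.6
```

Run:
```python
from h import *
shift([509.6,-37.7,11],-0.241+np.pi/2)
```

```text
pos [508.8 -37.6  89.5] yaw_y 1.3323 tilt [-0.0023  0.0013] grip 0.58 F [ 0.3 -0.1 -1.7] t 5.25
tool-z turn shares 0.025
shift shares, now: [-0.026  0.002  1.963] after turn: [-0.026  0.002  1.963] level rot [ 0.007 -0.025  0.   ]
```

Request:
{"fn": "apply_moves", "kwargs": {"linear": [[-0.026, 0, 0.1], [0, 0, 0.25], [0, 0, 0.35], [0, 0, 0.4], [0, 0, 0.35], [0, 0, 0.25], [0, 0, 0.1], [0, 0, 0]], "rot": [[0.007, -0.02, 0.02], [0, 0, 0], [0, 0, 0], [0, 0, 0], [0, 0, 0], [0, 0, 0], [0, 0, 0], [0, 0, 0]], "hand": [0.6, 0.6, 0.6, 0.6, 0.6, 0.6, 0.6, 0.6]}}

```text
time: 5.92
tool_pos: [508.8, -38.0, 16.1]
tool_rot: [-0.001, 0.121, 0.993, 0.0]
wrist_force: [-0.6, -0.0, -1.6]
grip_width: 0.575
grip_force: 36.6
```

Request:
{"fn": "apply_moves", "kwargs": {"linear": [[0, 0, 0.08], [0, 0, 0.07], [0, 0, 0], [0, 0, 0]], "rot": [[0, 0, 0], [0, 0, 0], [0, 0, 0], [0, 0, 0]], "hand": [0.6, 0.6, 0.6, 0.6]}}

```text
time: 6.25
tool_pos: [509.8, -37.6, 11.9]
tool_rot: [0.0, 0.12, 0.993, 0.0]
wrist_force: [-0.1, 0.1, 0.0]
grip_width: 0.575
grip_force: 36.6
```

Request:
{"fn": "apply_moves", "kwargs": {"linear": [[0, 0, 0.02], [0, 0, 0], [0, 0, 0], [0, 0, 0], [0, 0, -0.1], [0, 0, -0.3], [0, 0, -0.6], [0, 0, -0.8]], "rot": [[0, 0, 0], [0, 0, 0], [0, 0, 0], [0, 0, 0], [0, 0, 0], [0, 0, 0], [0, 0, 0], [0, 0, 0]], "hand": [0.58, 0.4, 0.27, 0.27, 0.27, 0.27, 0.27, 0.27]}}

```text
time: 6.92
tool_pos: [508.4, -37.3, 82.4]
tool_rot: [-0.002, 0.12, 0.993, 0.0]
wrist_force: [1.0, 0.3, 0.4]
grip_width: 0.734
grip_force: 0.0
```

Request:
{"fn": "apply_moves", "kwargs": {"linear": [[0, 0, -0.6], [0, -1, -0.3], [0, -1, 0], [0, -1, 0], [0, -1, 0], [0, -1, 0], [0, 0, 0], [0, 0, 0]], "rot": [[0, 0, 0], [0, 0, 0], [0, 0, 0], [0, 0, 0], [0, 0, 0], [0, 0, 0], [0, 0, 0], [0, 0, 0]], "hand": [0.27, 0.3, 0.5, 0.6, 0.6, 0.6, 0.6, 0.6]}}

```text
time: 7.58
tool_pos: [461.3, -233.8, 119.0]
tool_rot: [-0.0, 0.122, 0.993, 0.0]
wrist_force: [-0.0, 0.1, 0.1]
grip_width: 0.401
grip_force: 0.0
```

Run:
```python
from h import *
shift([509.6,-37.7,11],-0.241+np.pi/2)
s=cap("scene","scene3");t=cap("top","top3")
z=lambda im,x,y,w,h:cv2.resize(im[y:y+h,x:x+w],(400,500),interpolation=cv2.INTER_CUBIC)
cv2.imwrite("pics/c5.png",np.hstack([z(t,245,200,72,90),z(s,215,185,80,100)]))
```

```text
pos [ 461.3 -233.8  119. ] yaw_y 1.3257 tilt [-0.0003  0.0003] grip 0.401 F [-0.   0.1  0.1] t 7.58
tool-z turn shares -0.041
shift shares, now: [0.016 5.048 2.7  ] after turn: [-4.000e-03  5.048e+00  2.700e+00] level rot [ 0.002 -0.003  0.   ]
```

View pics/c5.png

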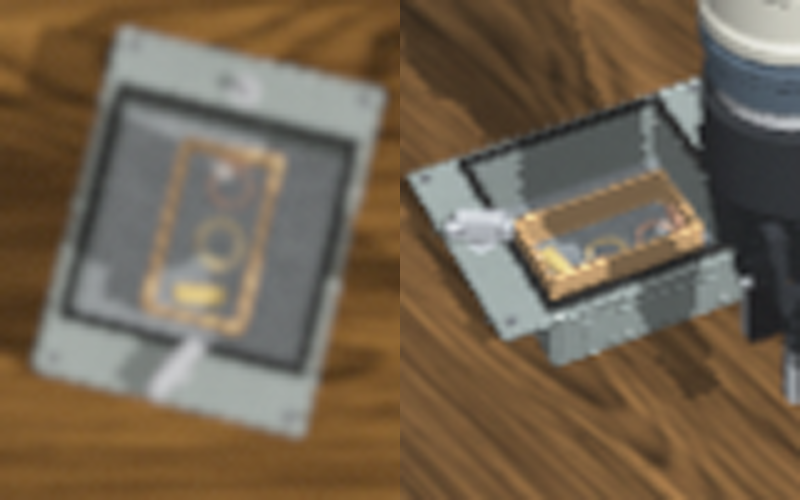

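Run:
```python
from h import *
box=np.array([509.64,-37.72,-.241])
bt=place(box,[(-70,0,54),(70,0,61)]); print("btn,dowel",bt.round(1))
for th in (0.9,1.0,1.1,1.2,1.3,1.57):
    a=box[2]+np.pi/2+th; d=np.array([np.cos(a),np.sin(a),0])*17
    c=place(box,[(-70,0,60)])[0]
    E=np.array([c-d,c+d])
    o=[]
    for n in("top","scene"):
        p=proj(n,E); v=p[1]-p[0]; o+= [p.round(1).tolist(), round(np.degrees(np.arctan2(v[1],v[0])),0)]
    print(th,o)
print("obs top",unz(245,200,400/72,[(155,390),(202,340)]),"scene",unz(215,185,5,[(47,227),(115,226)]))
s,R=pose()
```

```text
btn,dowel [[441.7 -21.   54. ]
 [577.6 -54.4  61. ]]
0.9 [[[282.0, 262.0], [271.8, 270.0]], np.float64(142.0), [[237.3, 229.8], [224.5, 228.0]], np.float64(-172.0)]
1.0 [[[281.6, 261.5], [272.2, 270.5]], np.float64(136.0), [[237.4, 229.4], [224.3, 228.5]], np.float64(-176.0)]
1.1 [[[281.1, 261.0], [272.7, 271.0]], np.float64(130.0), [[237.5, 228.9], [224.2, 228.9]], np.float64(180.0)]
1.2 [[[280.6, 260.6], [273.2, 271.4]], np.float64(125.0), [[237.5, 228.4], [224.2, 229.4]], np.float64(176.0)]
1.3 [[[280.1, 260.3], [273.8, 271.7]], np.float64(119.0), [[237.4, 228.0], [224.3, 229.9]], np.float64(172.0)]
1.57 [[[278.5, 259.7], [275.4, 272.3]], np.float64(103.0), [[237.0, 226.8], [224.7, 231.1]], np.float64(161.0)]
obs top [[272.49 269.79]
 [280.95 260.79]] scene [[224.  230. ]
 [237.6 229.8]]
```

Run:
```python
from h import *
shift([441.7,-21,54],0.839)
```

```text
pos [ 461.8 -231.5  118.9] yaw_y 1.3291 tilt [-0.0004  0.0007] grip 0.403 F [-0.4  0.5  0.2] t 7.68
tool-z turn shares 4.901
shift shares, now: [1.746 4.988 1.627] after turn: [3.888 3.578 1.627] level rot [ 0.006 -0.006  0.   ]
```

Request:
{"fn": "apply_moves", "kwargs": {"linear": [[0, 0, 0], [0, 0, 0], [0, 0, 0], [0, 0, 0], [0, 0, 0], [0.648, 0.596, 0], [0.648, 0.596, 0], [0.648, 0.596, 0]], "rot": [[0, 0, 0.98], [0, 0, 0.98], [0, 0, 0.98], [0, 0, 0.98], [0, 0, 0.98], [0, 0, 0], [0, 0, 0], [0, 0, 0]], "hand": [0.6, 0.6, 0.6, 0.6, 0.6, 0.6, 0.6, 0.6]}}

```text
time: 8.35
tool_pos: [451.5, -124.1, 118.8]
tool_rot: [-0.0, 0.357, 0.934, 0.0]
wrist_force: [0.5, -0.1, 1.1]
grip_width: 0.399
grip_force: 0.0
```

Request:
{"fn": "apply_moves", "kwargs": {"linear": [[0.648, 0.596, 0], [0.648, 0.596, 0], [0.648, 0.596, 0], [0, 0, 0.3], [0, 0, 0.5], [0, 0, 0.2], [0, 0, 0], [0, 0, 0]], "rot": [[0, 0, 0], [0, 0, 0], [0, 0, 0], [0, 0, 0], [0, 0, 0], [0, 0, 0], [0, 0, 0], [0, 0, 0]], "hand": [0.6, 0.6, 0.6, 0.6, 0.6, 0.6, 0.6, 0.6]}}

```text
time: 9.02
tool_pos: [441.4, -20.9, 79.0]
tool_rot: [-0.001, 0.357, 0.934, 0.0]
wrist_force: [0.2, -0.7, 0.3]
grip_width: 0.402
grip_force: 0.0
```

Run:
```python
from h import *
shift([441.7,-21,54],0.839)
```

```text
pos [441.4 -20.9  79. ] yaw_y 0.8406 tilt [-0.0013  0.0007] grip 0.402 F [ 0.2 -0.7  0.3] t 9.02
tool-z turn shares 0.016
shift shares, now: [-0.009  0.002  0.624] after turn: [-0.009  0.002  0.624] level rot [-0.004 -0.014  0.   ]
```

Request:
{"fn": "apply_moves", "kwargs": {"linear": [[0, 0, 0.25], [0, 0, 0.25], [0, 0, 0.1], [0, 0, 0], [0, 0, 0], [0, 0, 0], [0, 0, 0], [0, 0, 0]], "rot": [[0, 0, 0], [0, 0, 0], [0, 0, 0], [0, 0, 0], [0, 0, 0], [0, 0, 0], [0, 0, 0], [0, 0, 0]], "hand": [0.6, 0.6, 0.6, 0.8, 0.9, 1, 1, 1], "squeeze": 25}}

```text
time: 9.68
tool_pos: [443.5, -19.8, 55.6]
tool_rot: [0.001, 0.357, 0.934, 0.003]
wrist_force: [8.9, 11.2, -7.0]
grip_width: 0.089
grip_force: 30.1
```

Run:
```python
from h import *
shift([441.7,-21,54],-.241); print(ctrl.get_state()["grip_force"],ctrl.get_state()["ft_torque"])
```

```text
pos [443.5 -19.8  55.6] yaw_y 0.8407 tilt [0.0036 0.0047] grip 0.089 F [ 8.9 11.2 -7. ] t 9.68
tool-z turn shares 10.817
shift shares, now: [ 0.013 -0.053  0.041] after turn: [-0.041 -0.037  0.041] level rot [ 0.059 -0.005  0.   ]
30.07386803627014 [ 2.42200941 -1.72672239  0.01013702]
```

Request:
{"fn": "apply_moves", "kwargs": {"linear": [[0, 0.06, 0], [0, 0, 0], [0, 0, 0], [0, 0, 0], [0, 0, 0], [0, 0, 0], [0, 0, 0], [0, 0, 0]], "rot": [[0, 0, 0], [0, 0, 0.7], [0, 0, 0.8], [0, 0, 0.8], [0, 0, 0.8], [0, 0, 0.8], [0, 0, 0.7], [0, 0, 0]], "hand": [1, 1, 1, 1, 1, 1, 1, 1]}}

```text
time: 10.35
tool_pos: [443.6, -19.6, 55.5]
tool_rot: [0.0, 0.562, 0.827, 0.0]
wrist_force: [-0.5, 1.3, 2.2]
grip_width: 0.089
grip_force: 31.1
```

Run:
```python
from h import *
shift([441.7,-21,54],-.241); print(ctrl.get_state()["grip_force"],ctrl.get_state()["ft_torque"])
```

```text
pos [443.6 -19.6  55.5] yaw_y 0.3764 tilt [0.0004 0.0004] grip 0.089 F [-0.5  1.3  2.2] t 10.35
tool-z turn shares 6.174
shift shares, now: [-0.015 -0.056  0.038] after turn: [-0.045 -0.037  0.038] level rot [ 0.005 -0.002  0.   ]
31.106030344963074 [2.70694213e-01 2.00085444e-01 4.21217519e-06]
```

Request:
{"fn": "apply_moves", "kwargs": {"linear": [[0, 0, 0], [0, 0, 0], [0, 0, 0], [0, 0, 0], [0, 0, 0], [0, 0, 0], [0, 0, 0], [0, 0, 0]], "rot": [[0, 0, 0.9], [0, 0, 0.9], [0, 0, 0.9], [0, 0, 0.9], [0, 0, 0.9], [0, 0, 0.8], [0, 0, 0.6], [0, 0, 0]], "hand": [1, 1, 1, 1, 1, 1, 1, 1]}}

```text
time: 11.02
tool_pos: [443.4, -19.6, 55.5]
tool_rot: [-0.0, 0.778, 0.629, 0.0]
wrist_force: [-0.6, 2.3, 5.4]
grip_width: 0.09
grip_force: 31.5
```

Run:
```python
from h import *
shift([441.7,-21,54],-.241); print(ctrl.get_state()["grip_force"],ctrl.get_state()["ft_torque"])
```

```text
pos [443.4 -19.6  55.5] yaw_y -0.2108 tilt [0.0002 0.0004] grip 0.09 F [-0.6  2.3  5.4] t 11.02
tool-z turn shares 0.302
shift shares, now: [-0.043 -0.034  0.038] after turn: [-0.044 -0.033  0.038] level rot [ 0.001 -0.005  0.   ]
31.500799655914307 [ 0.45192723  0.45396554 -0.05704731]
```

Request:
{"fn": "apply_moves", "kwargs": {"linear": [[0, 0, 0], [0, 0, 0], [0, 0, 0], [0, 0, 0]], "rot": [[0, 0, 0.3], [0, 0, 0.3], [0, 0, 0.2], [0, 0, 0]], "hand": [1, 1, 1, 1]}}

```text
time: 11.35
tool_pos: [443.4, -19.6, 55.5]
tool_rot: [-0.0, 0.801, 0.599, 0.0]
wrist_force: [-1.8, 2.0, 5.5]
grip_width: 0.092
grip_force: 32.5
```

Run:
```python
from h import *
shift([441.7,-21,54],-.241); print(ctrl.get_state()["grip_force"],ctrl.get_state()["ft_torque"])
```

```text
pos [443.4 -19.6  55.5] yaw_y -0.2868 tilt [0.0002 0.0004] grip 0.092 F [-1.8  2.   5.5] t 11.35
tool-z turn shares -0.458
shift shares, now: [-0.047 -0.03   0.037] after turn: [-0.045 -0.032  0.037] level rot [ 0.001 -0.004  0.   ]
32.53815624397248 [0.36917248 0.47874516 0.41864191]
```

Request:
{"fn": "apply_moves", "kwargs": {"linear": [[0, 0, 0], [0, 0, 0], [0, 0, 0], [0, 0, -0.3], [0, 0, -0.6], [0, 0, -0.9], [0, 0, -0.6], [0, 0, 0]], "rot": [[0, 0, 0], [0, 0, 0], [0, 0, 0], [0, 0, 0], [0, 0, 0], [0, 0, 0], [0, 0, 0], [0, 0, 0]], "hand": [0.7, 0.6, 0.6, 0.6, 0.6, 0.6, 0.6, 0.6]}}

```text
time: 12.02
tool_pos: [445.4, -20.2, 155.3]
tool_rot: [0.002, 0.802, 0.598, 0.002]
wrist_force: [0.7, -0.3, -0.3]
grip_width: 0.4
grip_force: 0.0
```

```bash
cat > joint.py <<'E'
from h import *
B=rect(86,66,46);C=rect(86,66,4);T=rect(44,25,24)
obs=[(0,"top",B,np.r_[unz(233,196,4,[(132,36),(326,78)]),unz(233,221,5,[(335,290),(90,227)])]),
 (0,"top",B,unz(245,200,400/72,[(118,26),(386,90),(303,437),(32,370)])),
 (0,"scene",B,unz(207,190,4,[(270,43),(360,160),(117,250),(39,121)])),
 (3,"top",C,unz(112,200,4,[(150,4),(330,58),(248,293),(64,240)])),
 (3,"scene",C,unz(145,140,4,[(270,60),(324,158),(103,219),(58,114)])),
 (6,"top",T,unz(335,210,4,[(97,30),(174,32),(172,163),(95,160)])),
 (6,"scene",np.array(T)[[0,1,3]],unz(290,255,4,[(166,42),(218,91),(55,112)])),
 (6,"scene",[(44,-25,0),(-44,-25,0)],unz(290,255,4,[(218,114),(107,183)]))]
def f(p):
    r=[((proj(n,place(p[k:k+3],L))+(p[9:11] if n=="top" else p[11:13])-u)/.4).ravel() for k,n,L,u in obs]
    b=place(p[:3],[(-70,0,0)])[0,:2]
    return np.concatenate(r+[(b-[443.5,-19.6])/.4,[(p[7]+275.2)/.8],p[9:13]])
r=least_squares(f,[510,-38,-.24,529,301,-.3,529,-275,-.06,0,0,0,0],x_scale=[10,10,.1]*3+[1]*4,loss="soft_l1")
p=r.x; s=np.sqrt(np.diag(np.linalg.inv(r.jac.T@r.jac)))
for k in(0,3,6): print(p[k:k+3].round(3),s[k:k+3].round(3))
print(p[9:].round(2)); print((f(p)*.4).round(1)[:24])
print("dowel",place(p[:3],[(70,0,0)]))
E
python3 joint.py; python3 -c "
from h import *
shift([529,301,150],-.296+np.pi/2)"
```

```text
[ 5.11376e+02 -3.65060e+01 -2.42000e-01] [0.411 0.498 0.004]
[ 5.30462e+02  3.01938e+02 -2.96000e-01] [0.809 1.013 0.006]
[ 5.30705e+02 -2.74102e+02 -5.60000e-02] [0.798 0.765 0.012]
[-0.29  0.45 -0.11  1.22]
[ 0.6 -0.1 -0.9  0.5 -0.6 -0.8  0.1  0.1  0.4  0.3 -0.8 -0.2 -0.1 -0.5
  0.3 -0.1  0.  -0.3  0.1  0.4 -0.1  0.1 -0.3 -0.2]
dowel [[579.33280332 -53.29477199   0.        ]]
pos [445.4 -20.2 155.3] yaw_y -0.2890 tilt [ 0.0064 -0.0014] grip 0.4 F [ 0.7 -0.3 -0.3] t 12.02
tool-z turn shares -15.638
shift shares, now: [ 8.292 -0.286  0.135] after turn: [0.343 8.288 0.187] level rot [ 0.065 -0.005  0.   ]
```

Request:
{"fn": "apply_moves", "kwargs": {"linear": [[0, 0, 0], [0, 0, 0], [0, 0, 0], [0, 0, 0], [0, 0, 0], [0, 0, 0], [0, 0, 0], [0, 0, 0]], "rot": [[0, 0, -0.98], [0, 0, -0.98], [0, 0, -0.98], [0, 0, -0.98], [0, 0, -0.98], [0, 0, -0.98], [0, 0, -0.98], [0, 0, -0.98]], "hand": [0.6, 0.6, 0.6, 0.6, 0.6, 0.6, 0.6, 0.6]}}

```text
time: 12.68
tool_pos: [443.1, -19.6, 150.4]
tool_rot: [-0.001, 0.51, 0.86, -0.0]
wrist_force: [0.0, 0.3, 0.2]
grip_width: 0.401
grip_force: 0.0
```

Request:
{"fn": "apply_moves", "kwargs": {"linear": [[0, 0, 0], [0, 0, 0], [0, 0, 0], [0, 0, 0], [0, 0, 0], [0, 0, 0], [0, 0, 0], [0, 0, 0]], "rot": [[0, 0, -0.98], [0, 0, -0.98], [0, 0, -0.98], [0, 0, -0.98], [0, 0, -0.98], [0, 0, -0.98], [0, 0, -0.98], [0, 0, -0.98]], "hand": [0.6, 0.6, 0.6, 0.6, 0.6, 0.6, 0.6, 0.6]}}

```text
time: 13.35
tool_pos: [443.1, -19.7, 150.4]
tool_rot: [-0.001, 0.143, 0.99, 0.0]
wrist_force: [-0.3, 0.4, 0.5]
grip_width: 0.399
grip_force: 0.0
```

```bash
python3 -c "
from h import *
shift([530.5,301.9,150],-.296+np.pi/2)"
```

```text
pos [443.1 -19.7 150.4] yaw_y 1.2836 tilt [-0.001   0.0004] grip 0.399 F [-0.3  0.4  0.5] t 13.35
tool-z turn shares 0.088
shift shares, now: [0.182 8.329 0.01 ] after turn: [0.255 8.327 0.01 ] level rot [ 0.001 -0.011  0.   ]
```

Request:
{"fn": "apply_moves", "kwargs": {"linear": [[0.255, 0.6, 0], [0, 0.98, 0], [0, 0.98, 0], [0, 0.98, 0], [0, 0.98, 0], [0, 0.98, 0], [0, 0.98, 0], [0, 0.98, 0]], "rot": [[0, 0, 0.088], [0, 0, 0], [0, 0, 0], [0, 0, 0], [0, 0, 0], [0, 0, 0], [0, 0, 0], [0, 0, 0]], "hand": [0.6, 0.6, 0.6, 0.6, 0.6, 0.6, 0.6, 0.6]}}

```text
time: 14.02
tool_pos: [522.1, 270.3, 150.4]
tool_rot: [-0.0, 0.15, 0.989, -0.0]
wrist_force: [1.1, -0.8, 0.7]
grip_width: 0.401
grip_force: 0.0
```

Request:
{"fn": "apply_moves", "kwargs": {"linear": [[0, 0.6, 0], [0, 0.267, 0.3], [0, 0, 0.6], [0, 0, 0.7], [0, 0, 0.5], [0, 0, 0.2], [0, 0, 0], [0, 0, 0]], "rot": [[0, 0, 0], [0, 0, 0], [0, 0, 0], [0, 0, 0], [0, 0, 0], [0, 0, 0], [0, 0, 0], [0, 0, 0]], "hand": [0.6, 0.6, 0.6, 0.6, 0.6, 0.6, 0.6, 0.6]}}

```text
time: 14.68
tool_pos: [532.3, 300.9, 59.0]
tool_rot: [-0.0, 0.15, 0.989, -0.0]
wrist_force: [-0.4, -0.2, 0.4]
grip_width: 0.399
grip_force: 0.0
```

```bash
python3 -c "
from h import *
shift([530.5,301.9,14],-.296+np.pi/2)"
```

```text
pos [532.3 300.9  59. ] yaw_y 1.2687 tilt [-0.0009  0.    ] grip 0.399 F [-0.4 -0.2  0.4] t 14.68
tool-z turn shares -0.061
shift shares, now: [0.05  0.009 1.125] after turn: [0.05  0.01  1.125] level rot [-0.002 -0.008  0.   ]
```

Request:
{"fn": "apply_moves", "kwargs": {"linear": [[0.05, 0.009, 0.3], [0, 0, 0.4], [0, 0, 0.3], [0, 0, 0.12], [0, 0, 0], [0, 0, 0], [0, 0, 0], [0, 0, 0]], "rot": [[0, 0, -0.06], [0, 0, 0], [0, 0, 0], [0, 0, 0], [0, 0, 0], [0, 0, 0], [0, 0, 0], [0, 0, 0]], "hand": [0.6, 0.6, 0.6, 0.6, 0.6, 0.8, 1, 1], "squeeze": 30}}

```text
time: 15.35
tool_pos: [531.3, 302.6, 15.5]
tool_rot: [0.001, 0.147, 0.989, 0.001]
wrist_force: [-0.2, -0.4, 5.1]
grip_width: 0.138
grip_force: 30.9
```

Request:
{"fn": "apply_moves", "kwargs": {"linear": [[0, 0, 0], [0, 0, 0], [0, 0, 0], [0, 0, 0]], "rot": [[0, 0, 0], [0, 0, 0], [0, 0, 0], [0, 0, 0]], "hand": [1, 1, 1, 1], "squeeze": 90}}

```text
time: 15.68
tool_pos: [531.3, 302.7, 15.7]
tool_rot: [0.001, 0.147, 0.989, 0.001]
wrist_force: [-0.7, -0.9, 6.9]
grip_width: 0.113
grip_force: 88.1
```

```bash
python3 -c "
from h import *
shift([530.5,301.9,14],-.296+np.pi/2); print(ctrl.get_state()['ft_torque'])"
```

```text
pos [531.3 302.7  15.7] yaw_y 1.2749 tilt [0.0021 0.0012] grip 0.113 F [-0.7 -0.9  6.9] t 15.68
tool-z turn shares 0.001
shift shares, now: [ 0.014 -0.025  0.043] after turn: [ 0.014 -0.025  0.043] level rot [0.018 0.016 0.   ]
[-0.16747606  0.12199955 -0.0097321 ]
```

Request:
{"fn": "apply_moves", "kwargs": {"linear": [[0, 0, -0.1], [0, 0, -0.2], [0, 0, -0.4], [0, 0, -0.6], [0, 0, -0.6], [0, 0, -0.4], [0, 0, -0.2], [0, 0, 0]], "rot": [[0, 0, 0], [0, 0, 0], [0, 0, 0], [0, 0, 0], [0, 0, 0], [0, 0, 0], [0, 0, 0], [0, 0, 0]], "hand": [1, 1, 1, 1, 1, 1, 1, 1]}}

```text
time: 16.35
tool_pos: [531.3, 302.7, 116.3]
tool_rot: [0.001, 0.147, 0.989, 0.001]
wrist_force: [1.4, 0.4, -3.1]
grip_width: 0.118
grip_force: 88.1
```

```bash
python3 -c "
from h import *
shift([511.4,-36.5,112],-.242+np.pi/2); print(ctrl.get_state()['ft_torque'])"
```

```text
pos [531.3 302.7 116.3] yaw_y 1.2750 tilt [0.0026 0.0016] grip 0.118 F [ 1.4  0.4 -3.1] t 16.35
tool-z turn shares -0.538
shift shares, now: [-1.997 -8.257  0.092] after turn: [-1.55  -8.352  0.091] level rot [0.023 0.02  0.   ]
[-0.03647643 -0.0440142  -0.04766938]
```

Request:
{"fn": "apply_moves", "kwargs": {"linear": [[0, 0, 0], [-0.056, -0.3, 0], [-0.093, -0.5, 0], [-0.139, -0.75, 0], [-0.148, -0.8, 0], [-0.148, -0.8, 0], [-0.148, -0.8, 0], [-0.148, -0.8, 0]], "rot": [[0.01, 0.02, -0.538], [0, 0, 0], [0, 0, 0], [0, 0, 0], [0, 0, 0], [0, 0, 0], [0, 0, 0], [0, 0, 0]], "hand": [1, 1, 1, 1, 1, 1, 1, 1]}}

```text
time: 17.02
tool_pos: [517.9, 107.5, 113.1]
tool_rot: [-0.002, 0.121, 0.993, -0.0]
wrist_force: [0.6, -1.0, -3.2]
grip_width: 0.118
grip_force: 88.1
```

Request:
{"fn": "apply_moves", "kwargs": {"linear": [[-0.148, -0.8, 0], [-0.148, -0.8, 0], [-0.139, -0.75, 0], [-0.111, -0.6, 0], [-0.074, -0.4, 0], [-0.05, -0.252, 0], [0, 0, 0], [0, 0, 0]], "rot": [[0, 0, 0], [0, 0, 0], [0, 0, 0], [0, 0, 0], [0, 0, 0], [0, 0, 0], [0, 0, 0], [0, 0, 0]], "hand": [1, 1, 1, 1, 1, 1, 1, 1]}}

```text
time: 17.68
tool_pos: [510.1, -37.0, 113.6]
tool_rot: [-0.002, 0.122, 0.993, 0.0]
wrist_force: [0.4, -0.2, -2.8]
grip_width: 0.117
grip_force: 88.2
```

Run:
```python
from h import *
shift([511.4,-36.5,90],-.242+np.pi/2); print(ctrl.get_state()['ft_torque'])
s=cap("scene","scene4");t=cap("top","top4")
z=lambda im,x,y,w,h:cv2.resize(im[y:y+h,x:x+w],(400,500),interpolation=cv2.INTER_CUBIC)
cv2.imwrite("pics/c6.png",np.hstack([z(t,245,190,72,90),z(s,210,165,96,120)]))
```

```text
pos [510.1 -37.  113.6] yaw_y 1.3271 tilt [-0.0037  0.0005] grip 0.117 F [ 0.4 -0.2 -2.8] t 17.68
tool-z turn shares -0.017
shift shares, now: [-0.031  0.021  0.59 ] after turn: [-0.031  0.021  0.59 ] level rot [-0.004 -0.037  0.   ]
[0.01112009 0.05131136 0.0744362 ]
```

View pics/c6.png

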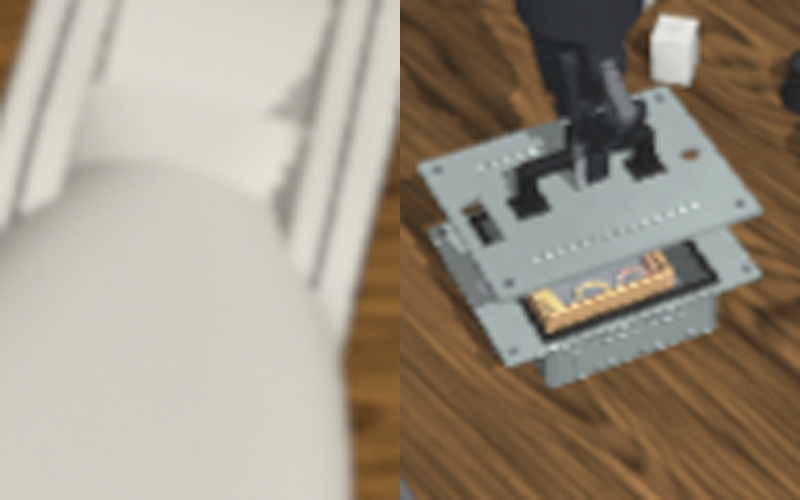

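Run:
```python
from h import *
off=np.array([-.11,1.22]); k=500/120
U=lambda p:unz(210,165,k,p)-off
zt=113.6-15.7+4
C=rect(86,66,zt)
p,r=fit([("scene",C,U([(267,88),(362,213),(98,298),(18,164)]))],(510,-37,-.24)); print("cover",p.round(3),r)
B=np.array(rect(86,66,46))[[1,2,3]]
b,r=fit([("scene",B,U([(360,272),(110,366),(30,232)]))],(510,-37,-.24)); print("box",b.round(3),r)
h=place([510.1,-37,-.243],[(70,0,zt),(-70,0,zt)]); q=proj("scene",h)+off
print("hole/slot predicted crop px",((q-[210,165]+.5)*k-.5).round(1))
```

```text
cover [ 5.08913e+02 -3.71760e+01 -2.63000e-01] [[[0.4, -0.5], [-0.1, -0.2], [-0.2, 0.7], [-0.1, -0.0]]]
box [ 5.10981e+02 -3.69240e+01 -2.35000e-01] [[[0.8, 0.1], [0.0, 0.1], [-0.8, -0.3]]]
hole/slot predicted crop px [[290.8 152.1]
 [ 83.2 222.4]]
```

Request:
{"fn": "apply_moves", "kwargs": {"linear": [[-0.031, 0.021, 0.1], [0, 0, 0.2], [0, 0, 0.2], [0, 0, 0.14], [0, 0, 0], [0, 0, 0]], "rot": [[0, -0.037, -0.01], [0, 0, 0], [0, 0, 0], [0, 0, 0], [0, 0, 0], [0, 0, 0]], "hand": [1, 1, 1, 1, 1, 1]}}

```text
time: 18.28
tool_pos: [511.7, -36.1, 88.0]
tool_rot: [-0.0, 0.12, 0.993, -0.0]
wrist_force: [-0.4, 0.4, -3.5]
grip_width: 0.119
grip_force: 88.2
```

Run:
```python
from h import *
shift([511.4,-36.5,70],-.242+np.pi/2); print(ctrl.get_state()['ft_torque'])
s=cap("scene","scene5")
cv2.imwrite("pics/c7.png",cv2.resize(s[175:280,210:310],(571,600),interpolation=cv2.INTER_CUBIC))
```

```text
pos [511.7 -36.1  88. ] yaw_y 1.3299 tilt [-0.0002 -0.0006] grip 0.119 F [-0.4  0.4 -3.5] t 18.28
tool-z turn shares 0.011
shift shares, now: [ 0.005 -0.011  0.45 ] after turn: [ 0.005 -0.011  0.45 ] level rot [-0.007 -0.001  0.   ]
[ 0.05910233 -0.053796    0.0281981 ]
```

View pics/c7.png

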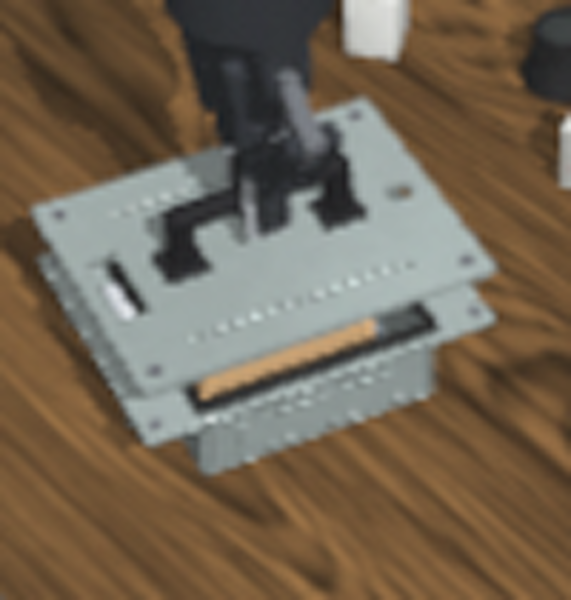

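Request:
{"fn": "apply_moves", "kwargs": {"linear": [[0.005, -0.011, 0.06], [0, 0, 0.08], [0, 0, 0.08], [0, 0, 0.08], [0, 0, 0], [0, 0, 0]], "rot": [[0, 0, 0], [0, 0, 0], [0, 0, 0], [0, 0, 0], [0, 0, 0], [0, 0, 0]], "hand": [1, 1, 1, 1, 1, 1]}}

```text
time: 18.83
tool_pos: [511.6, -36.7, 76.4]
tool_rot: [0.0, 0.12, 0.993, -0.0]
wrist_force: [-0.6, -0.8, -3.6]
grip_width: 0.119
grip_force: 88.2
```

Request:
{"fn": "apply_moves", "kwargs": {"linear": [[0, 0, 0.06], [0, 0, 0.06], [0, 0, 0.05], [0, 0, 0], [0, 0, 0]], "rot": [[0, 0, 0], [0, 0, 0], [0, 0, 0], [0, 0, 0], [0, 0, 0]], "hand": [1, 1, 1, 1, 1]}}

```text
time: 19.25
tool_pos: [511.7, -36.7, 69.7]
tool_rot: [0.0, 0.12, 0.993, -0.0]
wrist_force: [0.0, 0.2, -3.1]
grip_width: 0.116
grip_force: 88.2
```

Request:
{"fn": "apply_moves", "kwargs": {"linear": [[0, 0, 0.05], [0, 0, 0.05], [0, 0, 0.05], [0, 0, 0.03], [0, 0, 0], [0, 0, 0]], "rot": [[0, 0, 0], [0, 0, 0], [0, 0, 0], [0, 0, 0], [0, 0, 0], [0, 0, 0]], "hand": [1, 1, 1, 1, 1, 1]}}

```text
time: 19.75
tool_pos: [511.9, -36.8, 63.1]
tool_rot: [0.001, 0.12, 0.993, -0.0]
wrist_force: [-2.5, 0.6, 4.6]
grip_width: 0.114
grip_force: 89.4
```

Run:
```python
from h import *
shift([511.4,-36.5,61.7],-.242+np.pi/2); print(ctrl.get_state()['ft_torque'])
```

```text
pos [511.9 -36.8  63.1] yaw_y 1.3297 tilt [ 0.0017 -0.0012] grip 0.114 F [-2.5  0.6  4.6] t 19.75
tool-z turn shares 0.009
shift shares, now: [0.014 0.005 0.036] after turn: [0.014 0.005 0.036] level rot [-0.008  0.02   0.   ]
[ 0.07938155  0.50865269 -0.02390597]
```

Request:
{"fn": "apply_moves", "kwargs": {"linear": [[0, 0, 0.03], [0, 0, 0.03], [0, 0, 0.02], [0, 0, 0], [0, 0, 0]], "rot": [[0, 0, 0], [0, 0, 0], [0, 0, 0], [0, 0, 0], [0, 0, 0]], "hand": [1, 1, 1, 1, 1]}}

```text
time: 20.17
tool_pos: [512.0, -36.8, 61.6]
tool_rot: [0.002, 0.12, 0.993, -0.001]
wrist_force: [-9.2, 0.9, 24.3]
grip_width: 0.115
grip_force: 92.0
```

Run:
```python
from h import *
shift([511.4,-36.5,61.7],-.242+np.pi/2); print(ctrl.get_state()['ft_torque'])
```

```text
pos [512.  -36.8  61.6] yaw_y 1.3298 tilt [ 0.0032 -0.0017] grip 0.115 F [-9.2  0.9 24.3] t 20.17
tool-z turn shares 0.01
shift shares, now: [ 0.016  0.005 -0.003] after turn: [ 0.016  0.005 -0.003] level rot [-0.009  0.035  0.   ]
[0.28575712 1.7593857  0.00947901]
```

Request:
{"fn": "apply_moves", "kwargs": {"linear": [[0.02, 0, 0], [0.01, 0, 0], [0, 0, 0], [0, 0, 0]], "rot": [[0, 0.01, 0], [0, 0, 0], [0, 0, 0], [0, 0, 0]], "hand": [1, 1, 1, 1]}}

```text
time: 20.5
tool_pos: [512.0, -36.8, 61.6]
tool_rot: [0.002, 0.12, 0.993, -0.001]
wrist_force: [-3.4, 0.7, 19.3]
grip_width: 0.113
grip_force: 91.2
```

Run:
```python
from h import *
shift([511.4,-36.5,61.7],-.242+np.pi/2); print(ctrl.get_state()['ft_torque'])
s=cap("scene","scene6")
cv2.imwrite("pics/c8.png",cv2.resize(s[175:280,210:310],(571,600),interpolation=cv2.INTER_CUBIC))
```

```text
pos [512.  -36.8  61.6] yaw_y 1.3297 tilt [ 0.0043 -0.0019] grip 0.113 F [-3.4  0.7 19.3] t 20.5
tool-z turn shares 0.009
shift shares, now: [ 0.016  0.004 -0.002] after turn: [ 0.016  0.004 -0.002] level rot [-0.008  0.047  0.   ]
[0.14656222 0.78750332 0.03970069]
```

View pics/c8.png

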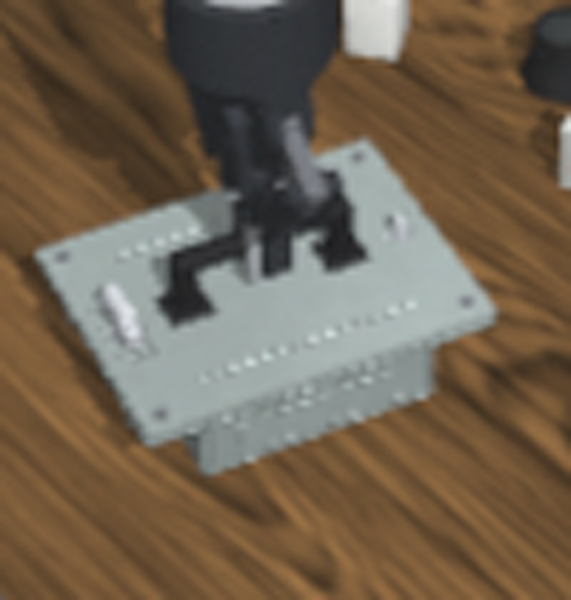

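Request:
{"fn": "apply_moves", "kwargs": {"linear": [[0.01, 0, 0.01], [0, 0, 0], [0, 0, 0], [0, 0, 0], [0, 0, 0], [0, 0, 0], [0, 0, 0], [0, 0, 0]], "rot": [[0, 0, 0], [0, 0, 0], [0, 0, 0], [0, 0, 0], [0, 0, 0], [0, 0, 0], [0, 0, 0], [0, 0, 0]], "hand": [1, 1, 1, 1, 1, 1, 1, 1]}}

```text
time: 21.22
tool_pos: [512.0, -36.8, 61.6]
tool_rot: [0.003, 0.12, 0.993, -0.001]
wrist_force: [-3.7, 0.7, 23.0]
grip_width: 0.115
grip_force: 91.8
```

Stable at 23 N, and the height did not change when the force rose, so the cover is on the metal flange. I'm handing it in.

```bash
python3 -c "
from workcell import order
print(order.sign_off())"
```

```text
the job is handed in; nothing more can be done
None
```

The job is handed in: the tray stands in the box with both rings and the bar in it, the button is at its open stop, and the arm is holding the cover home on the flange at about 23 N (21 s of the 70 s used).

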